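# Flush the sampling arm and lift it off its parking ball

## Task

With the sampling arm parked, flush its needle with at least three full strokes of the primer's pump lever, each pressed down to the stop and let all the way up again. Then pull the arm's blue latch sideways against its spring, lift the arm off its ball until the coupler is at least 8 cm above the ball, and finish while still holding the arm up, steady, in the gripper. Leave all the other things on the bench where they stand.

Things in the scene. Friction and masses are not known exactly. Their poses are not given: they have to be found in the camera images.
- dock: Parking dock of the sampling arm, fixed to the bench: a grey base plate 320 x 150 x 20 mm. Origin: centre of its underside, on the bench; z up. Its x axis runs along the parked arm: the ball mount stands on the -x half (nearer the robot) at x = -100 mm, y = 0, the arm's hinge on the +x half at x = +110 mm, height 85 mm. The blue latch is pulled towards the dock's +y. Between them, at x = 0, a small white wash cup (36 mm wide, rim 50 mm high) in which the arm's needle stands.
- tongue (a joint): Sampling arm (tongue), a white beam 34 mm wide with a grey coupler block at its free end that sits over the ball; hinged about the dock's y axis at x = +110 mm, height 85 mm. Radians: 0 = parked, coupler seated on its ball; grows as the free end goes up; stop at 0.9. The coupler is 210 mm from the hinge, so it rises by 210 mm x sin(angle). It falls back by its own weight (about 3 N, 2 to 4 N, felt at the coupler) when let go.
- latch (a joint): Blue sprung side latch carried by the arm's coupler; it slides along the dock's y axis. Metres: 0 = closed (its toe is hooked 9 mm under the steel flange below the ball, so the arm can't be lifted), grows as it is pulled towards the dock's +y, stop at 0.016. From about 0.010 on the toe is clear and the arm can go up. The spring needs 6 N to start and 11 N at the stop and pulls it shut again when let go.
- latch_grip (a point): Middle of the latch's upright blue grip blade, the part to pull and to lift by: the blade is 14 mm thick across (dock y), 30 mm along (dock x) and stands 45 mm clear above the latch's top plate. This point is 23 mm below the blade's top edge; parked, it is 130 mm above the bench, right over the ball. x, y, z axes are those of the arm (equal to the dock's when parked); it moves with latch and arm. The blade is rigid with the latch and can also lift the arm.
- tongue_hinge (a point): Centre of the arm's hinge (85 mm above the bench); the arm turns about this point's y axis.
- coupler (a point): Middle of the socket in the arm's coupler; coincides with the ball's centre when parked, rises with the arm.
- ball (a point): Centre of the fixed steel ball (26 mm diameter) on its post with a square flange 44 x 40 mm under it, 72 mm above the bench.
- primer: Rinse primer, a hand pump fixed to the bench: grey base plate 160 x 110 x 18 mm (from -20 to +140 mm along its x), clear barrel with yellow cap on the far side (overall 125 mm high). Origin on the bench, z up; the lever points along -x, towards the robot.
- lever (a joint): Primer's sprung pump lever, hinged about the primer's y axis. Radians: 0 = up at rest (spring holds it there), grows as the handle is pressed down, stop at 0.70. Pressing at the handle takes about 3 N at the start and 8 N at the bottom; it springs back up by itself in about 0.5 s. A full stroke goes down to the stop and all the way up again.
- lever_bar (a point): Centre of the lever's black crossbar handle: a round bar 28 mm in diameter and 80 mm long along the primer's y, 150 mm from the pivot; 148 mm above the bench at rest and 46 mm at the bottom of the stroke, there 5 mm further from the pivot horizontally.
- lever_pivot (a point): Pivot of the pump lever, 90 mm above the bench.
- specimen_cup: Orange specimen cup, 56 mm wide, 60 mm high; origin centre of underside. Bystander.
- reagent_jar: Amber jar with red lid, 48 mm wide, 70 mm high; origin centre of underside. Bystander.
- water_bottle: Clear bottle with yellow cap, 72 mm wide, 200 mm high; origin centre of underside. Bystander.
- tip_box: Green box 90 x 120 x 60 mm; origin centre of underside. Bystander.
- wash_bottle: White bottle with red cap, 64 mm wide, 170 mm high; origin centre of underside. Bystander.

How it is judged:
By the outcome, as a careful person would: the job done as asked, in the order asked, and still so for the second after the job is handed in, while the arm keeps its last pose, push and grip.
It also fails if it takes over 70 s, if anything falls off the work surface, if the arm or the gripper's body presses on something with over 40 N, if the wrist force passes 120 N, or if a joint passes its speed limit or range.

## Robot

A 6-joint arm with a two-finger parallel gripper is mounted at the origin on the work surface. World frame = base frame: x ahead of the robot, y to its left, z up, the work surface at z = 0. Lengths are in m, angles in degrees, forces in N, time in s.
With the tool pointing down it reaches from about 0.4 to 0.825 m from the base axis. Payload 7 kg.
Tool frame: the origin (TCP) lies between the finger pads; the fingertips stand 25 mm ahead of it and the grasp point (between the pads) lies 6 mm ahead of it; z points along the fingers, y is the line along which they close (so a half turn about z gives the same grasp; the last joint's range is limited). The gripper opens to 88 mm and grips with 3 to 60 N. Pads are 19 mm wide; open, the fingers measure 130 mm over their backs; the gripper's body (78 mm by 193 mm) begins 47 mm behind the grasp point.
Start: joints at [-49.842, 20.546, 0.682, 0, -70.136, -16.507], TCP at [0.271, -0.618, 0.252] pointing down, gripper open.
Joint ranges: [-176.03, 176.03], [-82.01, 121.73], [-58.28, 71.71], [-173.87, 95.51], [-174.79, -0.11], [-173.66, 173.66]. Speed limits (degrees/s): [136.94, 136.94, 172.46, 180, 180, 180].

## Interface

Orientations are given as [roll, pitch, yaw] about the fixed x, y, z axes, in that order (R = Rz(yaw) Ry(pitch) Rx(roll)).
In Python, from plant import r gives the robot as it stands.
- The arm moves only by the shell command python3 -m crank 'ROWS' [FORCE]. ROWS is JSON, a list of rows, each a list of 3 entries, a list of its own where there are three numbers: the turn, a rotation vector about the tool's x, y, z in degrees, then the shift along the tool's x, y, z in cm, then the closure, from -1 (fully open) to 1 (shut). In form: [[[wx, wy, wz], [dx, dy, dz], fingers], ...]. A call has 1 to 8 rows; each row shifts and turns the commanded pose from where the row before left it, along the tool's axes as they then stand; what a row does not reach is not made up. A row lasts 1/10 s, in which the tool goes at most 50 mm and 8.59 degrees, less where a joint would pass 70% of its speed; a pose out of reach is approached as far as the arm can. A call with a gripper value outside its range is refused whole. The fingers move at their own pace and stop on an object; FORCE is the grip in N (left out, the last holds). Time passes only in rows, so rows that do not move let the fingers close. It gives the time, the measured TCP pose, the force, the opening and the grip force at its end, in the units of the state.
- r.get_state(): the state, without advancing time (a new reading comes with each control period).
- r.capture(name): name is "side" or "top"; returns a dict with "color" (420x560x3 uint8, red, green, blue), "range_z" (420x560 float32, m along the optical axis (not along the pixel's ray), 0 where there is no reading), "intrinsics" (3x3 intrinsics, pixels), "world_from_camera" (4x4, takes a point from camera to world coordinates). Camera axes: x right, y down, z forward; pixel columns grow to the right and rows downward; lengths in m; the calibration is good to about 2 mm. A picture is of the moment at which its call begins.
- r.close_job(): hands the job in; it is judged then, once.
The state is a dict: "time_s": time; "joints": joint angles; "qd": joint speeds; "joint_torque": joint torques, N m; "tcp_pos": TCP position; "eef_rot": TCP orientation; "contact_force": force on the tool from outside, world axes, zero at the start; "moment": the same for the moment, N m; "gripper_width": finger opening in m; "gripper_force": force on a finger pad.
Only numpy, scipy, OpenCV 4.12 (cv2) and the standard library are available. Lean on these libraries where they do the work, as an engineer would, in place of code of your own. Each camera call takes 0.05 s, during which the arm holds its last target. There are 200 camera calls.

## Working session

There is one attempt and no reset: what is moved stays moved. The work goes in short steps, Python scripts to look and compute and a shell command to move; the robot and the scene stay as the last step left them, time stands still between calls to the robot, and variables do not carry over. Pictures are saved under pics/ and viewed, at most 10 in all, crops included, and the job is handed in when it is done.

```bash
mkdir -p pics; ls; cat > h.py <<'E'
import numpy as np, cv2
from plant import r
def cap(n):
    c=r.capture(n); K=c["intrinsics"];T=c["world_from_camera"];z=c["range_z"]
    v,u=np.mgrid[:420,:560]
    P=np.stack([(u-K[0,2])*z/K[0,0],(v-K[1,2])*z/K[1,1],z,np.ones_like(z)],-1)@T.T
    c["P"]=P[...,:3]; return c
E
python3 - <<'E'
from h import *
for n in("side","top"):
    c=cap(n); cv2.imwrite(f"pics/{n}0.png",c["color"][...,::-1]); np.savez(f"{n}0.npz",P=c["P"],color=c["color"],z=c["range_z"]); print(c["world_from_camera"].round(2))
print(r.get_state())
E
```

```text
pics
[[-0.87 -0.27  0.42  0.02]
 [-0.5   0.47 -0.73  0.91]
 [-0.   -0.84 -0.54  0.81]
 [ 0.    0.    0.    1.  ]]
[[-0.   -0.99  0.11  0.41]
 [-1.    0.    0.01 -0.02]
 [-0.01 -0.11 -0.99  1.6 ]
 [ 0.    0.    0.    1.  ]]
{'time_s': 0.1, 'joints': array([-4.98414831e+01,  2.05877713e+01,  6.38607825e-01, -1.77201115e-02,
       -7.01353547e+01, -1.65090797e+01]), 'qd': array([-0.00642455, -0.00757756,  0.10059354,  0.0429299 ,  0.00055756,
        0.05834981]), 'joint_torque': array([-1.54859819e-03, -5.84162307e+01,  2.93747646e+01,  7.01549158e+00,
        1.01509859e-02, -7.19236323e-05]), 'tcp_pos': array([ 0.2706098 , -0.61794326,  0.25070827]), 'eef_rot': array([ 1.79914232e+02, -8.04740031e-03, -1.56356590e+02]), 'contact_force': array([ 0.43073161, -0.78975162,  0.36025584]), 'moment': array([ 0.0219826 , -0.00273198, -0.02724305]), 'gripper_force': 0.0, 'gripper_width': 0.08754221738178454}
```

View pics/side0.png

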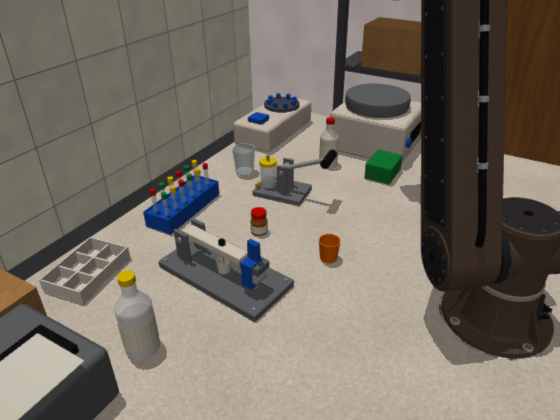

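View pics/top0.png

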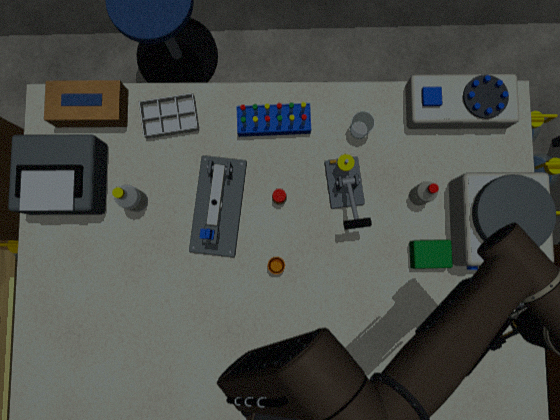

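The side view shows the latch blade at about (253,250), the dock plate around (225,272) and the lever bar at (328,158). In the top view the blade is at (207,234), the bar at (357,223), the dock plate at (218,205) and the primer plate at (345,183).

```bash
python3 - <<'E'
from h import *
def load(n):
    d=np.load(n+"0.npz"); return d["P"],d["color"].astype(int)
def rect(m,P,name):
    q=P[m]; rc=cv2.minAreaRect((q[:,:2]*1000).astype(np.float32)); print(name,m.sum(),"med",np.median(q,0).round(4),"rect",np.round(rc[0],1),np.round(rc[1],1),round(rc[2],1),"z",np.percentile(q[:,2],[2,50,98]).round(3))
v,u=np.mgrid[:420,:560]
box=lambda a,b,c,d:(u>=a)&(u<b)&(v>=c)&(v<d)
P,C=load("top"); R,G,B=C[...,0],C[...,1],C[...,2]; z=P[...,2]
rect(box(185,250,150,262)&(abs(z-.02)<.006)&(C.max(-1)<110),P,"dockplate")
rect(box(320,370,150,215)&(abs(z-.018)<.006)&(C.max(-1)<110),P,"primplate")
rect(box(195,222,220,250)&(B>R+40)&(z>.14),P,"bladetop")
rect(box(195,222,220,250)&(B>R+40),P,"blue")
rect(box(335,380,210,236)&(C.max(-1)<60)&(z>.12),P,"bar")
rect(box(330,380,180,216)&(z>.08)&(z<.2),P,"lever")
rect(box(205,228,165,225)&(z>.085)&(z<.12)&(C.min(-1)>110),P,"beam")
P,C=load("side"); R,G,B=C[...,0],C[...,1],C[...,2]; z=P[...,2]
rect(box(235,275,235,262)&(B>R+40)&(z>.11),P,"blade side")
rect(box(318,340,145,172)&(C.max(-1)<60)&(z>.1),P,"bar side")
E
```

```text
dockplate 2834 med [0.5988 0.1723 0.0189] rect [609.  189.4] [150.3 319.8] 83.2 z [0.014 0.019 0.025]
primplate 896 med [ 0.6622 -0.2131  0.0175] rect [ 684.1 -223.2] [159.2 110.3] 7.6 z [0.013 0.017 0.024]
bladetop 43 med [0.5084 0.2017 0.152 ] rect [509.8 202.2] [12.6 26.9] 88.9 z [0.147 0.152 0.157]
blue 129 med [0.5085 0.2081 0.1084] rect [510.6 215.9] [52.5 30.1] 80.8 z [0.087 0.108 0.156]
bar 245 med [ 0.5359 -0.2403  0.1589] rect [ 501.7 -139.3] [ 63.3 292.2] 24.3 z [0.145 0.159 0.167]
lever 274 med [ 0.6521 -0.2298  0.1088] rect [ 618.6 -221.4] [ 71.1 114.8] 87.9 z [0.087 0.109 0.145]
beam 432 med [0.6388 0.1861 0.0987] rect [632.6 187.2] [ 31.2 183.7] 82.9 z [0.091 0.099 0.105]
blade side 221 med [0.5037 0.2107 0.1363] rect [506.1 206.3] [15.5 30.9] 80.1 z [0.111 0.136 0.154]
bar side 179 med [ 0.5292 -0.2224  0.1575] rect [ 539.6 -234.1] [39.2 82.7] 7.1 z [0.139 0.157 0.163]
```

```bash
python3 -m crank '[[[0,0,8],[0,0,0],1],[[0,0,8],[0,0,0],1],[[0,0,0],[-3.07,3.37,0],1],[[0,0,0],[-3.07,3.37,0],1],[[0,0,0],[-3.07,3.37,0],1],[[0,0,0],[-3.07,3.37,0],1],[[0,0,0],[-3.07,3.37,0],1],[[0,0,0],[-3.07,3.37,0],1]]' 40; python3 -m crank '[[[0,0,0],[-3.07,3.37,0],1],[[0,0,0],[-3.07,3.37,0],1],[[0,0,0],[-3.07,3.37,0],1],[[0,0,0],[-3.07,3.37,0],1],[[0,0,0],[0,0,0],1],[[0,0,0],[0,0,0],1]]'
```

```text
time_s: 0.9
tcp_pos: [0.427, -0.3916, 0.2513]
eef_rot: [180.0, -0.0, -172.4]
contact_force: [0.6, -0.8, 1.4]
gripper_width: 0.0293
gripper_force: 0.0
time_s: 1.5
tcp_pos: [0.5305, -0.2423, 0.2511]
eef_rot: [180.0, -0.1, -172.2]
contact_force: [-0.5, 0.1, -0.5]
gripper_width: 0.0002
gripper_force: 0.0
```

```bash
python3 -m crank '[[[0,0,0],[0,0,3],1],[[0,0,0],[0,0,2.5],1],[[0,0,0],[0,0,2],1],[[0,0,0],[0,0,2],1],[[0,0,0],[0,0,2],1],[[0,0,0],[0,0,2],1],[[0,0,0],[0,0,1.5],1],[[0,0,0],[0,0,0],1]]'; python3 -m crank '[[[0,0,0],[0,0,1],1],[[0,0,0],[0,0,0.6],1],[[0,0,0],[0,0,0],1]]'; python3 - <<'E'
from h import *
c=cap("side"); cv2.imwrite("pics/s1.png",cv2.resize(c["color"][110:220,220:400,::-1],None,fx=4,fy=4))
E
```

```text
time_s: 2.3
tcp_pos: [0.5284, -0.2448, 0.1004]
eef_rot: [180.0, -0.2, -172.4]
contact_force: [-3.7, -1.5, 5.5]
gripper_width: 0.0001
gripper_force: 3.0
time_s: 2.6
tcp_pos: [0.5307, -0.2446, 0.0867]
eef_rot: [-179.9, 0.1, -172.4]
contact_force: [-0.2, -1.0, 7.5]
gripper_width: 0.0003
gripper_force: 3.6
```

View pics/s1.png

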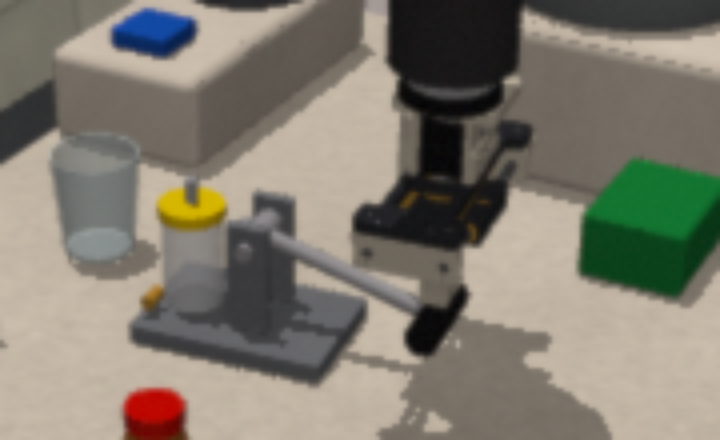

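The closed fingers sit on the bar (crop (435,310)), with the lever almost at its stop. I'll press a little further and watch for the force to jump.

```bash
python3 -m crank '[[[0,0,0],[0,0,0.4],1],[[0,0,0],[0,0,0.2],1],[[0,0,0],[0,0,0],1],[[0,0,0],[0,0,0],1]]'
```

```text
time_s: 3.05
tcp_pos: [0.5314, -0.2447, 0.0836]
eef_rot: [-179.9, 0.2, -172.3]
contact_force: [-6.1, 4.2, 24.4]
gripper_width: 0.0005
gripper_force: 12.2
```

The stop is reached at 24 N, so I'll repeat the same depth for the other strokes.

```bash
U='x'; python3 -m crank '[[[0,0,0],[0,0,-3],1],[[0,0,0],[0,0,-3],1],[[0,0,0],[0,0,-3],1],[[0,0,0],[0,0,-3],1],[[0,0,0],[0,0,0],1],[[0,0,0],[0,0,0],1],[[0,0,0],[0,0,0],1],[[0,0,0],[0,0,0],1]]'; python3 -m crank '[[[0,0,0],[0,0,2],1],[[0,0,0],[0,0,2],1],[[0,0,0],[0,0,2],1],[[0,0,0],[0,0,2],1],[[0,0,0],[0,0,2],1],[[0,0,0],[0,0,1.5],1],[[0,0,0],[0,0,0.5],1],[[0,0,0],[0,0,0],1]]';  python3 -m crank '[[[0,0,0],[0,0,0],1],[[0,0,0],[0,0,0],1]]'; python3 -m crank '[[[0,0,0],[0,0,-3],1],[[0,0,0],[0,0,-3],1],[[0,0,0],[0,0,-3],1],[[0,0,0],[0,0,-3],1],[[0,0,0],[0,0,0],1],[[0,0,0],[0,0,0],1],[[0,0,0],[0,0,0],1],[[0,0,0],[0,0,0],1]]'; python3 - <<'E'
from h import *
c=cap("side"); m=np.zeros((420,560),bool); m[140:172,310:345]=1
m&=(c["color"].max(-1)<60)&(c["P"][...,2]>.1)&(c["P"][...,2]<.175); print(m.sum(),np.percentile(c["P"][m],[5,50,95],axis=0).round(3))
E
```

```text
time_s: 3.85
tcp_pos: [0.5294, -0.2435, 0.1985]
eef_rot: [180.0, -0.1, -172.4]
contact_force: [-0.3, 0.2, -0.6]
gripper_width: 0.0004
gripper_force: 0.0
time_s: 4.65
tcp_pos: [0.5315, -0.2436, 0.0829]
eef_rot: [-179.9, 0.1, -172.2]
contact_force: [-7.9, 8.0, 35.1]
gripper_width: 0.0008
gripper_force: 17.6
time_s: 4.85
tcp_pos: [0.5315, -0.2436, 0.0831]
eef_rot: [-179.9, 0.2, -172.2]
contact_force: [-6.9, 7.6, 34.2]
gripper_width: 0.0003
gripper_force: 16.8
time_s: 5.65
tcp_pos: [0.5294, -0.2433, 0.198]
eef_rot: [180.0, -0.2, -172.4]
contact_force: [0.1, 0.5, -0.2]
gripper_width: 0.0008
gripper_force: 0.0
160 [[ 0.519 -0.264  0.142]
 [ 0.528 -0.216  0.156]
 [ 0.541 -0.198  0.163]]
```

The lever is fully back up, with the bar top at 0.163. Two more strokes, slightly shallower to keep the force down.

```bash
python3 -m crank '[[[0,0,0],[0,0,2],1],[[0,0,0],[0,0,2],1],[[0,0,0],[0,0,2],1],[[0,0,0],[0,0,2],1],[[0,0,0],[0,0,2],1],[[0,0,0],[0,0,1.3],1],[[0,0,0],[0,0,0.5],1],[[0,0,0],[0,0,0],1]]';  python3 -m crank '[[[0,0,0],[0,0,0],1],[[0,0,0],[0,0,0],1]]'; python3 -m crank '[[[0,0,0],[0,0,-3],1],[[0,0,0],[0,0,-3],1],[[0,0,0],[0,0,-3],1],[[0,0,0],[0,0,-3],1],[[0,0,0],[0,0,0],1],[[0,0,0],[0,0,0],1],[[0,0,0],[0,0,0],1],[[0,0,0],[0,0,0],1]]';python3 -m crank '[[[0,0,0],[0,0,2],1],[[0,0,0],[0,0,2],1],[[0,0,0],[0,0,2],1],[[0,0,0],[0,0,2],1],[[0,0,0],[0,0,2],1],[[0,0,0],[0,0,1.5],1],[[0,0,0],[0,0,0.5],1],[[0,0,0],[0,0,0],1]]';  python3 -m crank '[[[0,0,0],[0,0,0],1],[[0,0,0],[0,0,0],1]]'; python3 -m crank '[[[0,0,0],[0,0,-3],1],[[0,0,0],[0,0,-3],1],[[0,0,0],[0,0,-3],1],[[0,0,0],[0,0,-3],1],[[0,0,0],[0,0,0],1],[[0,0,0],[0,0,0],1],[[0,0,0],[0,0,-3],1],[[0,0,0],[0,0,-2],1]]'
```

```text
time_s: 6.5
tcp_pos: [0.5315, -0.2436, 0.0837]
eef_rot: [-179.9, 0.1, -172.2]
contact_force: [-4.4, 5.4, 24.2]
gripper_width: 0.0006
gripper_force: 11.5
time_s: 6.7
tcp_pos: [0.5315, -0.2436, 0.0838]
eef_rot: [-179.9, 0.1, -172.3]
contact_force: [-4.2, 4.0, 21.5]
gripper_width: 0.0002
gripper_force: 10.7
time_s: 7.5
tcp_pos: [0.5295, -0.2433, 0.2001]
eef_rot: [180.0, -0.1, -172.4]
contact_force: [0.2, 0.2, 0.5]
gripper_width: 0.0005
gripper_force: 0.0
time_s: 8.3
tcp_pos: [0.5314, -0.2435, 0.0836]
eef_rot: [-179.9, 0.1, -172.2]
contact_force: [-5.1, 5.3, 25.4]
gripper_width: 0.0004
gripper_force: 12.3
time_s: 8.5
tcp_pos: [0.5313, -0.2435, 0.0837]
eef_rot: [-179.9, 0.1, -172.3]
contact_force: [-4.0, 5.6, 23.9]
gripper_width: 0.0003
gripper_force: 11.5
time_s: 9.3
tcp_pos: [0.5295, -0.2434, 0.2506]
eef_rot: [180.0, -0.2, -172.3]
contact_force: [0.5, -0.1, 0.2]
gripper_width: 0.0003
gripper_force: 0.0
```

```bash
python3 -m crank '[[[0,0,7.2],[0,0,0],-1],[[0,0,7.2],[0,0,0],-1],[[0,0,0],[0.81,4.88,0],-1],[[0,0,0],[0.81,4.88,0],-1],[[0,0,0],[0.81,4.88,0],-1],[[0,0,0],[0.81,4.88,0],-1],[[0,0,0],[0.81,4.88,0],-1],[[0,0,0],[0.81,4.88,0],-1]]'; python3 -m crank '[[[0,0,0],[0.81,4.88,0],-1],[[0,0,0],[0.81,4.88,0],-1],[[0,0,0],[0.81,4.88,0],-1],[[0,0,0],[0,0,0],-1],[[0,0,0],[0,0,0],-1],[[0,0,0],[0,0,0],-1]]' 45; python3 - <<'E'
from h import *
c=cap("side"); cv2.imwrite("pics/s2.png",cv2.resize(c["color"][150:310,150:330,::-1],None,fx=3,fy=3))
m=np.zeros((420,560),bool); m[235:262,235:275]=1; C=c["color"].astype(int);P=c["P"]
m&=(C[...,2]>C[...,0]+40)&(P[...,2]>.112); q=P[m]
print(cv2.minAreaRect((q[:,:2]*1000).astype(np.float32)),q[:,2].max())
# bar rest
m[:]=0;m[140:172,310:345]=1
m&=(C.max(-1)<60)&(P[...,2]>.1)&(P[...,2]<.175); print(np.percentile(P[m],[50,95],axis=0).round(3))
E
```

```text
time_s: 10.1
tcp_pos: [0.5151, 0.0547, 0.2498]
eef_rot: [-179.9, -0.1, 173.2]
contact_force: [1.9, 0.2, -0.1]
gripper_width: 0.0587
gripper_force: 0.0
time_s: 10.7
tcp_pos: [0.5089, 0.2005, 0.2503]
eef_rot: [-179.9, -0.1, 173.2]
contact_force: [0.7, -0.7, -0.3]
gripper_width: 0.0877
gripper_force: 0.0
((261.22021484375, 546.7083740234375), (27.025026321411133, 865.3956298828125), 35.75110626220703) 0.8083845019416229
[[ 0.529 -0.222  0.157]
 [ 0.543 -0.198  0.162]]
```

View pics/s2.png

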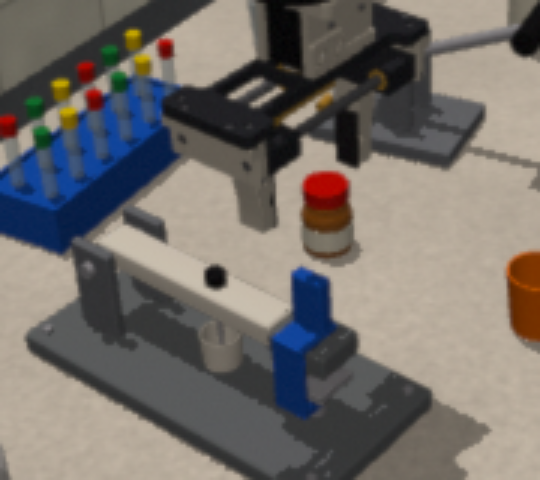

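The open gripper hangs above the blue blade (crop (310,300)), with its fingers straddling it across the dock. The way down is clear.

```bash
python3 -m crank '[[[0,0,0],[0,0,3],-1],[[0,0,0],[0,0,3],-1],[[0,0,0],[0,0,2.5],-1],[[0,0,0],[0,0,1.7],-1],[[0,0,0],[0,0,1],-1],[[0,0,0],[0,0,0],-1],[[0,0,0],[0,0,0],-1]]'; python3 -m crank '[[[0,0,0],[0,0,0],1],[[0,0,0],[0,0,0],1],[[0,0,0],[0,0,0],1],[[0,0,0],[0,0,0],1],[[0,0,0],[0,0,0],1],[[0,0,0],[0,0,0],1],[[0,0,0],[0,0,0],1],[[0,0,0],[0,0,0],1]]'; python3 - <<'E'
from h import *
c=cap("side"); cv2.imwrite("pics/s3.png",cv2.resize(c["color"][150:310,150:330,::-1],None,fx=3,fy=3))
E
```

```text
time_s: 11.45
tcp_pos: [0.5099, 0.201, 0.1402]
eef_rot: [180.0, 0.0, 173.2]
contact_force: [-0.1, 0.6, -0.2]
gripper_width: 0.0876
gripper_force: 0.0
time_s: 12.25
tcp_pos: [0.5094, 0.2013, 0.1395]
eef_rot: [-180.0, -0.0, 173.3]
contact_force: [-0.2, -0.1, 0.7]
gripper_width: 0.0294
gripper_force: 0.0
```

View pics/s3.png

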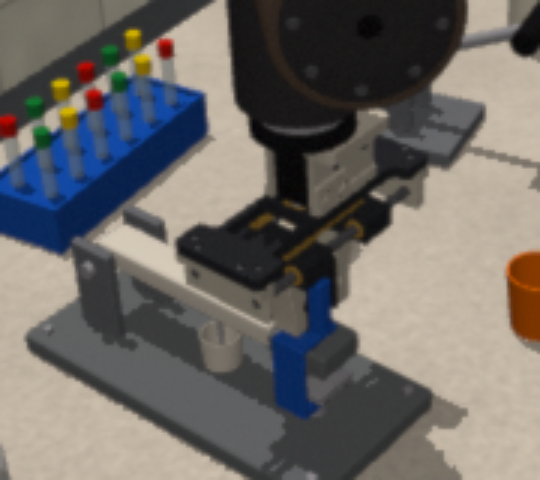

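The fingers straddle the blade (crop (318,300)) but are still closing, with the opening at 29 mm. I'll finish the close.

```bash
python3 -m crank '[[[0,0,0],[0,0,0],1],[[0,0,0],[0,0,0],1],[[0,0,0],[0,0,0],1],[[0,0,0],[0,0,0],1],[[0,0,0],[0,0,0],1],[[0,0,0],[0,0,0],1]]'
```

```text
time_s: 12.9
tcp_pos: [0.5097, 0.2031, 0.1396]
eef_rot: [179.8, 0.0, 173.3]
contact_force: [-1.0, 8.2, -2.2]
gripper_width: 0.0141
gripper_force: 45.0
```

```bash
python3 -m crank '[[[0,0,0],[0,0.5,0],1],[[0,0,0],[0,0.5,0],1],[[0,0,0],[0,0.4,0],1],[[0,0,0],[0,0.3,0],1],[[0,0,0],[0,0,0],1],[[0,0,0],[0,0,0],1],[[0,0,0],[0,0,0],1]]'
```

```text
time_s: 13.6
tcp_pos: [0.5111, 0.2157, 0.1395]
eef_rot: [-179.8, -0.1, 173.2]
contact_force: [1.8, -10.1, 3.6]
gripper_width: 0.0137
gripper_force: 45.0
```

```bash
python3 -m crank '[[[0,3,0],[-0.31,0,-1.09],1],[[0,3,0],[-0.31,0,-1.09],1],[[0,3,0],[-0.31,0,-1.09],1],[[0,0,0],[0,0,0],1],[[0,0,0],[0,0,0],1]]'
```

```text
time_s: 14.1
tcp_pos: [0.5217, 0.214, 0.1708]
eef_rot: [-179.7, -9.2, 173.1]
contact_force: [0.3, -9.4, -2.1]
gripper_width: 0.0136
gripper_force: 45.0
```

It lifts freely and follows the arc, so I'll continue.

```bash
python3 -m crank '[[[0,3,0],[-0.31,0,-1.09],1],[[0,3,0],[-0.31,0,-1.09],1],[[0,3,0],[-0.31,0,-1.09],1],[[0,3,0],[-0.31,0,-1.09],1],[[0,3,0],[-0.31,0,-1.09],1],[[0,3,0],[-0.31,0,-1.09],1],[[0,3,0],[-0.31,0,-1.09],1],[[0,0,0],[0,0,0],1]]';python3 -m crank '[[[0,0,0],[0,0,0],1],[[0,0,0],[0,0,0],1],[[0,0,0],[0,0,0],1],[[0,0,0],[0,0,0],1],[[0,0,0],[0,0,0],1]]'; python3 - <<'E'
from h import *
c=cap("side"); cv2.imwrite("pics/s4.png",cv2.resize(c["color"][120:310,150:370,::-1],None,fx=3,fy=3))
E
```

```text
time_s: 14.9
tcp_pos: [0.5655, 0.2084, 0.2363]
eef_rot: [-179.6, -30.5, 173.0]
contact_force: [-6.9, -8.5, 1.7]
gripper_width: 0.0139
gripper_force: 45.0
time_s: 15.4
tcp_pos: [0.5652, 0.209, 0.2364]
eef_rot: [-179.6, -30.2, 173.1]
contact_force: [-1.5, -8.9, -2.9]
gripper_width: 0.0138
gripper_force: 45.0
```

View pics/s4.png

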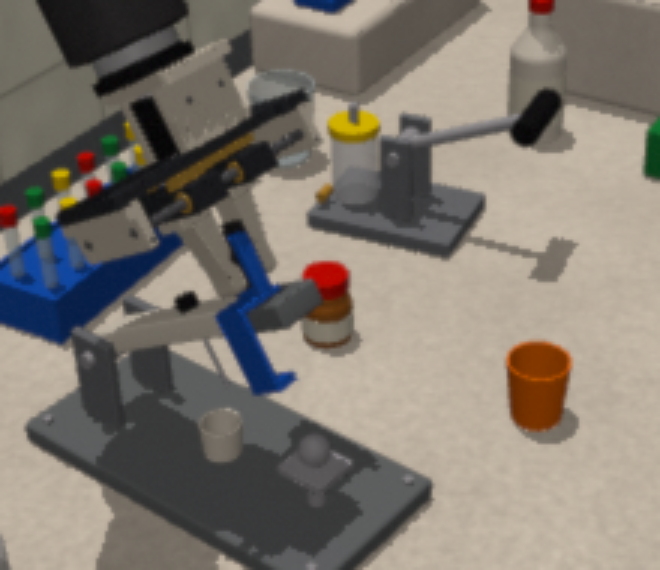

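The coupler is lifted clear at about 30° (roughly 10 cm above the ball, crop (315,450)). The blade is held firmly and the bystanders and lever are at rest.

```bash
python3 -c "
from plant import r
print(r.close_job())"
```

```text
the job is handed in; nothing more can be done
None
```

I flushed the needle with four full lever strokes, pulled the latch about 13 mm and lifted the arm about 30° (coupler about 10.5 cm above the ball); I handed the job in at about 15 s with the arm held steady in the gripper, and saw no other item on the bench disturbed.

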